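# Crack a mill jar's stuck lid to vent it

### The job

Three porcelain ball-mill jars stand on the glaze bench with their clamp bars off and their lids stuck by the seal. Take the lid of the middle-sized jar by its knob, pull it straight up until the seal lets go, and stop there: keep it level over the mouth, about 15 mm clear of the rim, so that the gas can escape without the lid flying off. Finish while still holding it there; leave the jar standing in its place, the two other jars shut, and the things around them where they are.

Things in the scene. Friction and masses are not known exactly. Their poses are not given: they have to be found in the camera images.
- jar_small: the small mill jar: heavy round white porcelain jar standing upright, body 100 mm across, 120 mm high to its rim, open mouth, a steel clamp band round its neck with two upright lugs that stand 6 mm higher than the rim, 7 mm outside the lid's edge. Origin: centre of its underside; z up.
- lid_small: lid of the small jar: flat white porcelain disc 72 mm across, 15 mm thick with its black rubber washer, level and centred on the rim; round knob in the middle (34 mm across from 31 to 42 mm up, top at 45 mm, waist 25 mm). Origin: centre of the washer's underside, on the rim. Stuck fast: leave it shut.
- jar_middle: the middle mill jar: heavy round white porcelain jar standing upright, body 128 mm across, 155 mm high to its rim, open mouth, a steel clamp band round its neck with two upright lugs that stand 6 mm higher than the rim, 7 mm outside the lid's edge. Origin: centre of its underside; z up.
- lid_middle: lid of the middle jar: flat white porcelain disc 94 mm across, 15 mm thick with its black rubber washer, level and centred on the rim; round knob in the middle (34 mm across from 31 to 42 mm up, top at 45 mm, waist 25 mm). Origin: centre of the washer's underside, on the rim. Below it a plug with a rubber bead reaches 11 mm into the mouth, 4 mm play. 0.24 to 0.34 kg.
- jar_large: the large mill jar: heavy round white porcelain jar standing upright, body 156 mm across, 190 mm high to its rim, open mouth, a steel clamp band round its neck with two upright lugs that stand 6 mm higher than the rim, 7 mm outside the lid's edge. Origin: centre of its underside; z up.
- lid_large: lid of the large jar: flat white porcelain disc 116 mm across, 15 mm thick with its black rubber washer, level and centred on the rim; round knob in the middle (34 mm across from 31 to 42 mm up, top at 45 mm, waist 25 mm). Origin: centre of the washer's underside, on the rim. Stuck fast: leave it shut.
- lid_middle_knob (a point): centre of the knob's head on the middle jar's lid, the place to grip: 36 mm above the washer's underside, 21 mm above the lid's disc. The bead is stuck in the mouth: pulled up, the force grows over the first 3 to 4 mm of lift to a peak of about 15 to 22 N, then gives way at once; from 10 mm up only the lid's weight is left. The jar (3.4 to 4.8 kg) stays standing.
- bar_1: a steel clamp cross bar taken off a jar, lying loose on the bench in front of the jars, 112 x 22 x 8 mm with a screw knob standing 42 mm high in its middle. Origin: centre of its underside; y along the bar. Not needed: leave it.
- bar_2: a steel clamp cross bar taken off a jar, lying loose on the bench in front of the jars, 134 x 22 x 8 mm with a screw knob standing 42 mm high in its middle. Origin: centre of its underside; y along the bar. Not needed: leave it.
- bar_3: a steel clamp cross bar taken off a jar, lying loose on the bench in front of the jars, 156 x 22 x 8 mm with a screw knob standing 42 mm high in its middle. Origin: centre of its underside; y along the bar. Not needed: leave it.
- bowl_1: an unglazed brown bowl, 112 mm across, 55 mm high, beside the jars. Origin: centre of its underside. Leave it.
- bowl_2: an unglazed brown bowl, 100 mm across, 60 mm high, beside the jars. Origin: centre of its underside. Leave it.
- sieve: a round brass test sieve, 106 mm across, 45 mm high, beside the jars. Origin: centre of its underside. Leave it.
Things that resemble listed ones, but are neither listed nor needed, are in the scene too. What is shaped like the jar_small but yellow is not meant.

How it is judged:
On the way, in this order (a step that is already met when the one before it is completed fails the run):
1. the fingers grip the middle-sized jar's lid while it is still shut (contact force between the fingers and lid_middle above 5 N and z of lid_middle in the frame of jar_middle below 0.1565 m), for 0.1 s.
2. the seal lets go: the lid is more than 8 mm off the rim, in the fingers (z of lid_middle in the frame of jar_middle above 0.163 m and contact force between the fingers and lid_middle above 1 N), for 0.1 s.
At the end, for the whole second after the job is handed in: the middle-sized jar's lid is held still in the fingers, 10 to 22 mm above the rim, level within 7 degrees, centred over the mouth within 10 mm and not touching the jar; the jar stands upright on the bench; the other two lids are still shut (z of lid_middle in the frame of jar_middle between 0.165 and 0.177 m and horizontal distance between lid_middle and jar_middle below 0.01 m and angle between lid_middle's own z axis and vertical below 0.12 rad and contact force between the fingers and lid_middle above 1 N and contact force between lid_middle and jar_middle below 0.3 N and linear speed of lid_middle below 0.02 m/s and angle between jar_middle's own z axis and vertical below 0.03 rad and height (world z) of jar_middle below 0.005 m and z of lid_small in the frame of jar_small below 0.122 m and z of lid_large in the frame of jar_large below 0.192 m); the arm keeps its last pose, push and grip.
It fails at once if the lid flies up: more than 40 mm above the rim (z of lid_middle in the frame of jar_middle above 0.195 m).
It fails at once if the middle-sized jar is dragged more than 15 mm or lifted or tipped (distance of jar_middle from where it was at the start of the episode above 0.015 m or angle between jar_middle's own z axis and vertical above 0.1 rad or height (world z) of jar_middle above 0.01 m).
It fails at once if another jar is opened (z of lid_small in the frame of jar_small above 0.123 m or z of lid_large in the frame of jar_large above 0.193 m).
It fails at once if one of the other jars, the clamp bars, the bowls or the sieve is moved (distance of any of jar_small, jar_large, bar_1, bar_2, bar_3, bowl_1, bowl_2, sieve from where it was at the start of the episode above 0.02 m).
It also fails if it takes over 32 s, if anything falls off the work surface, if the arm or the gripper's body presses on something with over 40 N, if the wrist force passes 120 N, or if a joint passes its speed limit or range.

### The arm

A 6-joint arm with a two-finger parallel gripper is mounted at the origin on the work surface. World frame = base frame: x ahead of the robot, y to its left, z up, the work surface at z = 0. Lengths are in m, angles in rad, forces in N, time in s.
With the tool pointing down it reaches from about 0.35 to 0.975 m from the base axis. Payload 4.9 kg.
Tool frame: the origin (TCP) lies on the mounting face of the last link; the fingertips stand 173 mm ahead of it and the grasp point (between the pads) lies ctrl.pinch_z ahead of it (ctrl.pinch_z is the distance from the TCP to the grasp point, in m); z points along the fingers, y is the line along which they close (so a half turn about z gives the same grasp; the last joint's range is limited). The gripper opens to 85 mm and grips with 20 to 120 N. Pads are 22 mm wide; open, the fingers measure 114 mm over their backs; the gripper's body (76 mm by 85 mm) begins 54 mm behind the grasp point. The pads swing forward as they close: fully open they stand 13 mm farther back than shut.
Start: joints at [0.989, 0.053, 1.613, -0, 1.476, -0.119], TCP at [0.279, 0.559, 0.405] pointing down, gripper open.
Joint ranges: [-3.01, 3.01], [-1.01, 2.22], [0.06, 2.58], [-1.02, 4.17], [0.09, 2.62], [-3.14, 3.14]. Speed limits (rad/s): [2.57, 2.57, 3.14, 3.14, 3.14, 3.14].

### API

Orientations are given as a rotation vector (axis times angle).
In Python, from station import telemetry, eyes, ctrl gives the robot as it stands.
- The arm moves only by the tool apply_moves, never from a script. Its argument "plan" is a list of rows, each a list of 5 numbers: the finger opening in m, from 0 to 0.0854, then the shift along the tool's x, y, z in m, then the turn about the tool's z in rad. In form: [[jaw, x, y, z, roll], ...]. A call has 1 to 12 rows; each row is the pose to reach, as a shift and turn from the pose commanded when the call began, along the tool's axes at that moment; what a row does not reach only later rows make up. A row lasts 1/12 s, in which the tool goes at most 41.7 mm and 7.16 degrees, less where a joint would pass 70% of its speed; a pose out of reach is approached as far as the arm can. A call with a gripper value outside its range is refused whole. The fingers move at their own pace and stop on an object; "newtons" is the grip in N (left out, the last holds). Time passes only in rows, so rows that repeat a pose let the fingers close. It gives the time, the measured TCP pose, the force, the opening and the grip force at its end, in the units of the state.
- telemetry.get_obs(): the state, without advancing time (a new reading comes with each control period).
- eyes.get_image(name): name is "scene" or "top" or "wrist"; returns a dict with "img" (400x640x3 uint8, blue, green, red), "range_z" (400x640 float32, m along the optical axis (not along the pixel's ray), 0 where there is no reading), "K" (3x3 intrinsics, pixels), "pose" (4x4, takes a point from camera to world coordinates); the wrist camera has in their place "hand_eye" (4x4, takes a point from camera to tool coordinates, whose origin is the TCP and whose axes are the flange's). Camera axes: x right, y down, z forward; pixel columns grow to the right and rows downward; lengths in m; the calibration is good to about 2 mm. A picture is of the moment at which its call begins: read the wrist's pose just before it.
- ctrl.finish_job(): hands the job in; it is judged then, once.
Trained networks look in a picture, given as the dict that the camera call returned (one of the last four; its "shot" number tells which), for a name from the list of things; names that differ only in an ending like _2 or _b are one class to them, and where a whole thing is asked for, a point or a joint stands for the part that bears it (a point fixed in the world has none). Each returns a list of dicts, best first, with "confidence" (0 to 1); they miss things now and then, are a little off and sometimes report something else, mostly with a low value. They report only what shows in the picture. A call takes as long as a camera call. They do not tell look-alikes from the thing itself.
- eyes.search_frame(thing, picture): "box" ([left, top, right, bottom] in pixels, round what is visible of it).
- eyes.outline_of(thing, picture): "region" (400x640 bool, what is visible of it) and "box" ([left, top, right, bottom] in pixels, round what is visible of it).
- eyes.tip_of(thing, picture): "point" ([column, row] in pixels: a listed point, or the origin of a listed thing).
The state is a dict: "t": time; "q": joint angles; "dq": joint speeds; "effort": joint torques, N m; "tool_pos": TCP position; "tool_rot": TCP orientation; "contact_force": force on the tool from outside, world axes, zero at the start; "wrist_torque": the same for the moment, N m; "opening": finger opening in m; "grip_force": force on a finger pad.
Only numpy, scipy, OpenCV 4.12 (cv2) and the standard library are available. Lean on these libraries where they do the work, as an engineer would, in place of code of your own. Each camera call takes 0.05 s, during which the arm holds its last target. There are 200 camera calls.

## Working session

There is one attempt and no reset: what is moved stays moved. The work goes in short steps, Python scripts to look and compute and a tool call to move; the robot and the scene stay as the last step left them, time stands still between calls to the robot, and variables do not carry over. Pictures are saved under pics/ and viewed, at most 10 in all, crops included, and the job is handed in when it is done.

Besides the shell and the picture viewer there is one more tool, called after ">>>" by a JSON object that holds its "name" and its "arguments". apply_moves: Moves the arm, as the interface text tells. Its arguments: {"type":"object","properties":{"plan":{"type":"array","items":{"type":"array","items":{"type":"number"}}},"newtons":{"type":"number"}},"required":["plan"]}

```bash
mkdir -p pics; cat > h.py <<'E'
import numpy as np, cv2
from station import telemetry, eyes, ctrl
def world(p,u,v,pose=None):
    z=p["range_z"][int(round(v)),int(round(u))]
    c=np.linalg.inv(p["K"])@np.array([u,v,1.])*z
    T=p["pose"] if pose is None else pose
    return T[:3,:3]@c+T[:3,3]
def cloud(p,T):
    v,u=np.mgrid[0:400,0:640]; z=p["range_z"]
    c=np.stack([u*z,v*z,z],-1)@np.linalg.inv(p["K"]).T
    c=np.stack([u,v,np.ones_like(u)],-1)@np.linalg.inv(p["K"]).T*z[...,None]
    return c@T[:3,:3].T+T[:3,3]
E
python3 - <<'E'
from h import *
print(ctrl.pinch_z, telemetry.get_obs())
for n in ["top","scene"]:
    p=eyes.get_image(n); cv2.imwrite(f"pics/{n}0.png",p["img"])
    W=cloud(p,p["pose"])
    for d in eyes.tip_of("lid_middle_knob",p)[:4]: print(n,"knob",d["confidence"],d["point"],world(p,*d["point"]).round(3))
    for t in ["jar_middle","jar_small","jar_large","lid_middle"]:
        for d in eyes.search_frame(t,p)[:4]: print(n,t,round(d["confidence"],2),np.round(d["box"]))
E
```

```text
0.1547 {'t': 0.0, 'q': array([ 9.89031078e-01,  5.33664034e-02,  1.61430714e+00, -1.94091683e-06,
        1.47604076e+00, -1.18994385e-01]), 'dq': array([ 6.40001904e-04,  7.14160725e-05, -3.48558818e-05, -4.17891235e-04,
       -1.06131560e-03,  2.05650749e-03]), 'effort': array([-7.93762520e-04, -3.93711376e+01, -3.70161045e+01, -1.81597507e-04,
        7.47074577e-03, -1.56224921e-06]), 'tool_pos': array([0.27886285, 0.55903224, 0.40344889]), 'tool_rot': array([-0.72028244, -3.05715945,  0.0031305 ]), 'contact_force': array([ 0.85303313,  0.84120428, -0.82841619]), 'wrist_torque': array([ 0.00656064, -0.05323678, -0.00203362]), 'grip_force': 0.0, 'opening': 0.08529553627055875}
top knob 0.81 [313.9, 147.7] [0.605 0.012 0.198]
top knob 0.53 [310.0, 169.4] [0.556 0.021 0.169]
top jar_middle 0.75 [286. 132. 338. 190.]
top jar_small 0.87 [334. 238. 374. 278.]
top jar_small 0.79 [184. 256. 235. 291.]
top jar_small 0.77 [218. 176. 262. 217.]
top jar_small 0.75 [224. 134. 265. 166.]
top jar_large 0.58 [364. 152. 434. 211.]
top lid_middle 0.57 [291. 137. 331. 175.]
scene knob 0.9 [274.0, 220.9] [0.606 0.025 0.2  ]
scene jar_middle 0.93 [250. 216. 305. 290.]
scene jar_small 0.97 [425. 223. 480. 280.]
scene jar_small 0.9 [307. 145. 344. 202.]
scene jar_small 0.86 [344. 253. 392. 318.]
scene jar_small 0.72 [297. 288. 346. 358.]
scene jar_large 0.9 [200. 154. 267. 229.]
scene lid_middle 0.64 [254. 210. 301. 250.]
scene lid_middle 0.49 [306. 298. 340. 329.]
```

```bash
python3 - <<'E'
import cv2
a=cv2.imread("pics/top0.png");cv2.imwrite("pics/top0c.png",cv2.resize(a[90:330,140:460],(800,600),interpolation=2))
a=cv2.imread("pics/scene0.png");cv2.imwrite("pics/scene0c.png",cv2.resize(a[120:372,170:506],(800,600),interpolation=2))
E
```

```text
(no output)
```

View pics/top0c.png

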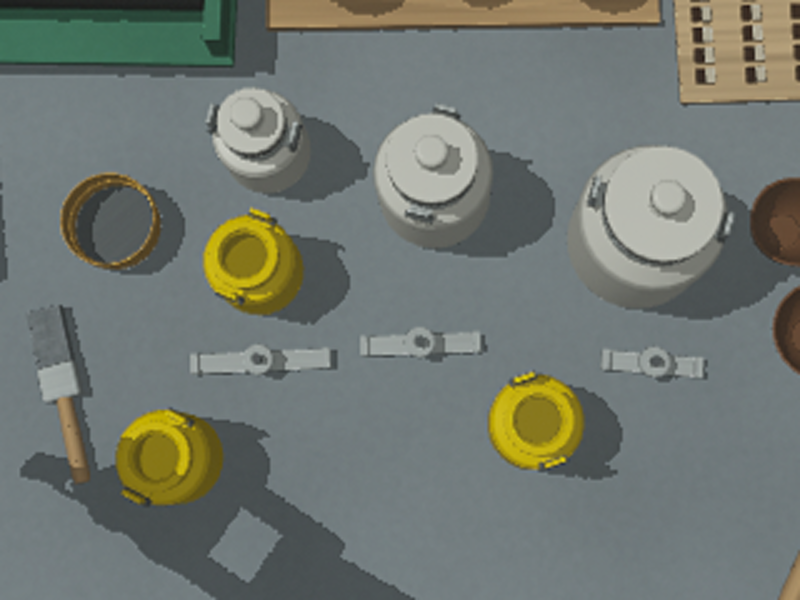

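View pics/scene0c.png

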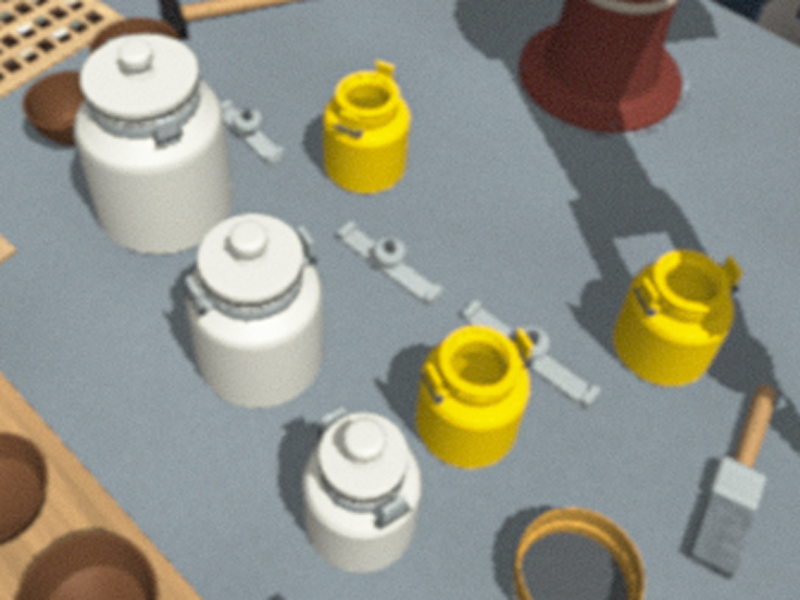

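The white middle jar is at crop (431,170) in the top view, with its knob at (431,150) and its lugs along the near/far line. The large white jar is at the right, the small one at the upper left, and the yellow ones are decoys. In the scene view its knob is at (248,238). Next I'll fit the knob and lid.

```bash
cat >> h.py <<'E'
from scipy.spatial.transform import Rotation as R
from scipy.optimize import least_squares
def circ(P):
    f=least_squares(lambda s:np.hypot(P[:,0]-s[0],P[:,1]-s[1])-s[2],[*P[:,:2].mean(0),.02],loss="soft_l1",f_scale=.001); return f.x
def fit(p,T,c=(0.605,0.015)):
    W=cloud(p,T).reshape(-1,3); W=W[p["range_z"].ravel()>0]
    r=np.hypot(W[:,0]-c[0],W[:,1]-c[1])
    top=W[(r<.03)&(W[:,2]>.193)&(W[:,2]<.21)]; disc=W[(r<.06)&(W[:,2]>.164)&(W[:,2]<.176)]
    for n,P in (("knobtop",top),("disc",disc)):
        if len(P)<10: print(n,len(P)); continue
        h=cv2.convexHull(P[:,:2].astype(np.float32))[:,0]
        print(n,len(P),"z med",np.median(P[:,2]).round(4),"bbox mid",((P.min(0)+P.max(0))/2).round(4),"size",np.ptp(P,0).round(4),"hullfit",circ(h).round(4))
def delta(x,y,z):
    o=telemetry.get_obs(); Rm=R.from_rotvec(o["tool_rot"])
    print("axes",Rm.as_matrix().round(3).tolist()); print("pos",o["tool_pos"].round(4),"tool shift",Rm.inv().apply(np.array([x,y,z])-o["tool_pos"]).round(4))
E
python3 - <<'E'
from h import *
for n in ["top","scene"]:
    p=eyes.get_image(n); print(n,p["pose"][:3,3].round(2)); fit(p,p["pose"])
delta(.605,.017,.191+.1547+.1)
E
```

```text
top [ 0.28 -0.01  1.41]
knobtop 141 z med 0.1994 bbox mid [0.5986 0.0168 0.1999] size [0.0326 0.0301 0.0136] hullfit [0.5988 0.0169 0.0161]
disc 866 z med 0.1697 bbox mid [0.6043 0.0172 0.17  ] size [0.1029 0.0918 0.0119] hullfit [0.5993 0.0168 0.0464]
scene [0.9  0.45 0.86]
knobtop 175 z med 0.1984 bbox mid [0.6015 0.0172 0.1979] size [0.0327 0.033  0.0096] hullfit [0.6019 0.0172 0.016 ]
disc 1034 z med 0.1692 bbox mid [0.6021 0.0156 0.17  ] size [0.0921 0.0949 0.0118] hullfit [0.6017 0.0169 0.0465]
axes [[-0.895, 0.446, 0.0], [0.446, 0.895, 0.0], [-0.0, 0.0, -1.0]]
pos [0.279  0.5592 0.4048] tool shift [-0.5338 -0.3397 -0.041 ]
```

>>> {"name": "apply_moves", "arguments": {"plan": [[0.085, -0.03, -0.02, -0.04, 0], [0.085, -0.06, -0.04, -0.04, 0], [0.085, -0.095, -0.06, -0.04, 0], [0.085, -0.13, -0.08, -0.04, 0], [0.085, -0.165, -0.103, -0.04, 0], [0.085, -0.2, -0.126, -0.04, 0], [0.085, -0.235, -0.149, -0.04, 0], [0.085, -0.27, -0.172, -0.04, 0], [0.085, -0.305, -0.195, -0.04, 0], [0.085, -0.34, -0.218, -0.04, 0], [0.085, -0.375, -0.241, -0.04, 0], [0.085, -0.405, -0.262, -0.04, 0]], "newtons": 70}}

```text
t: 1.7
tool_pos: [0.5251, 0.1418, 0.445]
tool_rot: [0.721, 3.057, 0.0]
contact_force: [-0.0, 0.5, -0.1]
opening: 0.0847
grip_force: 0.0
```

>>> {"name": "apply_moves", "arguments": {"plan": [[0.085, -0.035, -0.022, 0, 0], [0.085, -0.07, -0.044, 0, 0], [0.085, -0.1, -0.065, 0, 0], [0.085, -0.124, -0.08, 0, 0], [0.085, -0.124, -0.08, 0, 0], [0.085, -0.124, -0.08, 0, 0], [0.085, -0.124, -0.08, 0, 0]]}}

```text
t: 2.28
tool_pos: [0.5995, 0.0173, 0.4446]
tool_rot: [-0.72, -3.057, -0.0]
contact_force: [-0.7, 0.3, 0.2]
opening: 0.0849
grip_force: 0.0
```

```bash
python3 - <<'E'
from h import *
o=telemetry.get_obs(); p=eyes.get_image("wrist"); cv2.imwrite("pics/w1.png",p["img"])
T=np.eye(4);T[:3,:3]=R.from_rotvec(o["tool_rot"]).as_matrix();T[:3,3]=o["tool_pos"]
print(o["t"],o["dq"].round(3),o["contact_force"]); fit(p,T@p["hand_eye"],(.6,.017))
delta(.600,.017,.191+.1547)
E
```

```text
2.2833 [ 0.021 -0.013  0.009  0.001 -0.001 -0.001] [-0.65835285  0.26222216  0.20040317]
knobtop 1992 z med 0.1992 bbox mid [0.5999 0.0156 0.1974] size [0.0332 0.0332 0.0086] hullfit [0.6    0.0155 0.0166]
disc 10386 z med 0.1696 bbox mid [0.5999 0.0154 0.1694] size [0.0932 0.093  0.0105] hullfit [0.6    0.0154 0.0466]
axes [[-0.895, 0.446, -0.0], [0.446, 0.895, 0.0], [0.0, 0.0, -1.0]]
pos [0.5994 0.0178 0.4447] tool shift [-0.001  -0.0005  0.099 ]
```

View pics/w1.png

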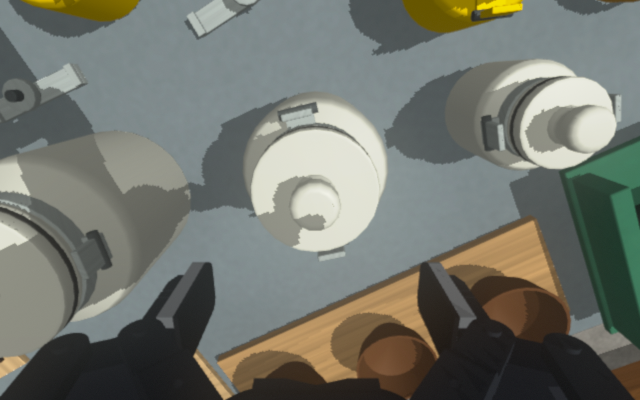

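The wrist view shows the knob at (317,203), centred between the fingers, with the middle lid shut and clear space around it. I'll descend and grip.

>>> {"name": "apply_moves", "arguments": {"plan": [[0.085, -0.001, -0.001, 0.025, 0], [0.085, -0.001, -0.001, 0.05, 0], [0.085, -0.001, -0.001, 0.075, 0], [0.085, -0.001, -0.001, 0.09, 0], [0.085, -0.001, -0.001, 0.098, 0], [0.085, -0.001, -0.001, 0.098, 0], [0.085, -0.001, -0.001, 0.098, 0]]}}

```text
t: 2.92
tool_pos: [0.6, 0.0165, 0.3473]
tool_rot: [0.719, 3.058, 0.0]
contact_force: [0.2, 0.2, 0.3]
opening: 0.0849
grip_force: 0.0
```

>>> {"name": "apply_moves", "arguments": {"plan": [[0.05, 0, 0, 0, 0], [0.04, 0, 0, 0, 0], [0.02, 0, 0, 0, 0], [0.02, 0, 0, 0, 0], [0.02, 0, 0, 0, 0], [0.02, 0, 0, 0, 0], [0.02, 0, 0, 0, 0], [0.02, 0, 0, 0, 0]], "newtons": 70}}

```text
t: 3.58
tool_pos: [0.6005, 0.0158, 0.348]
tool_rot: [0.72, 3.056, 0.001]
contact_force: [-0.8, 1.6, 5.7]
opening: 0.0311
grip_force: 69.1
```

```bash
python3 - <<'E'
from h import *
o=telemetry.get_obs(); p=eyes.get_image("wrist"); cv2.imwrite("pics/w2.png",p["img"])
print(o["t"],o["tool_pos"],o["contact_force"],o["wrist_torque"],o["opening"],o["grip_force"])
E
```

```text
3.5833 [0.60047631 0.01580593 0.34797651] [-0.79625544  1.55112087  5.74229641] [ 0.27618601 -0.00123415 -0.01817388] 0.031125796096980077 69.06662675784901
```

View pics/w2.png

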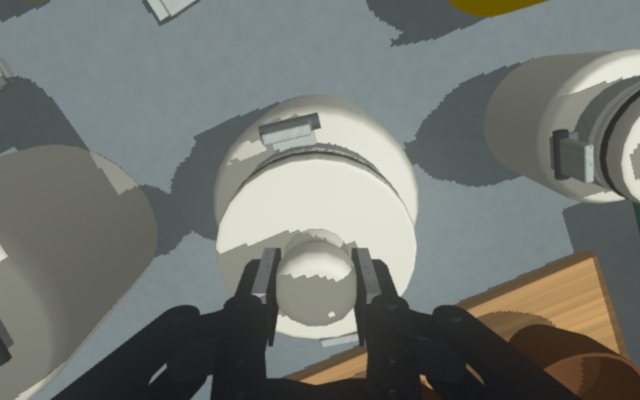

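The knob is well between the pads at (317,275). I'll pull up gently and watch the force.

>>> {"name": "apply_moves", "arguments": {"plan": [[0.02, 0, 0, -0.0005, 0], [0.02, 0, 0, -0.001, 0], [0.02, 0, 0, -0.0015, 0], [0.02, 0, 0, -0.002, 0], [0.02, 0, 0, -0.002, 0]], "newtons": 80}}

```text
t: 4.05
tool_pos: [0.6001, 0.0157, 0.3481]
tool_rot: [-0.721, -3.058, -0.0]
contact_force: [3.8, 1.9, 0.0]
opening: 0.0307
grip_force: 79.2
```

>>> {"name": "apply_moves", "arguments": {"plan": [[0.02, 0, 0, -0.0005, 0], [0.02, 0, 0, -0.001, 0], [0.02, 0, 0, -0.0015, 0], [0.02, 0, 0, -0.002, 0], [0.02, 0, 0, -0.002, 0]]}}

```text
t: 4.47
tool_pos: [0.5997, 0.0158, 0.349]
tool_rot: [-0.72, -3.055, 0.0]
contact_force: [2.8, 1.6, -8.2]
opening: 0.0309
grip_force: 79.7
```

>>> {"name": "apply_moves", "arguments": {"plan": [[0.02, 0, 0, -0.0005, 0], [0.02, 0, 0, -0.001, 0], [0.02, 0, 0, -0.0015, 0], [0.02, 0, 0, -0.002, 0], [0.02, 0, 0, -0.002, 0]]}}

```text
t: 4.88
tool_pos: [0.5995, 0.0158, 0.3508]
tool_rot: [-0.72, -3.054, 0.001]
contact_force: [2.2, 1.0, -17.1]
opening: 0.0308
grip_force: 80.3
```

>>> {"name": "apply_moves", "arguments": {"plan": [[0.02, 0, 0, -0.0005, 0], [0.02, 0, 0, -0.001, 0], [0.02, 0, 0, -0.0015, 0], [0.02, 0, 0, -0.002, 0], [0.02, 0, 0, -0.002, 0]]}}

```text
t: 5.3
tool_pos: [0.601, 0.0153, 0.3586]
tool_rot: [0.719, 3.053, -0.001]
contact_force: [1.1, -0.5, -3.6]
opening: 0.0307
grip_force: 82.1
```

>>> {"name": "apply_moves", "arguments": {"plan": [[0.02, 0, 0, -0.001, 0], [0.02, 0, 0, -0.002, 0], [0.02, 0, 0, -0.003, 0], [0.02, 0, 0, -0.004, 0], [0.02, 0, 0, -0.005, 0], [0.02, 0, 0, -0.005, 0], [0.02, 0, 0, -0.005, 0]]}}

```text
t: 5.88
tool_pos: [0.6001, 0.0157, 0.3597]
tool_rot: [0.72, 3.058, -0.0]
contact_force: [-0.4, 0.2, -3.3]
opening: 0.0304
grip_force: 82.1
```

```bash
python3 - <<'E'
from h import *
o=telemetry.get_obs(); T=np.eye(4);T[:3,:3]=R.from_rotvec(o["tool_rot"]).as_matrix();T[:3,3]=o["tool_pos"]
print(o["t"],o["tool_pos"],o["contact_force"],o["grip_force"],np.abs(o["dq"]).max())
for n in ["wrist","scene"]:
    p=eyes.get_image(n); M=p["pose"] if n=="scene" else T@p["hand_eye"]
    if n=="scene": cv2.imwrite("pics/s2.png",cv2.resize(p["img"][180:330,200:400],(800,600),interpolation=2))
    W=cloud(p,M).reshape(-1,3);W=W[p["range_z"].ravel()>0]
    r=np.hypot(W[:,0]-.6,W[:,1]-.016); P=W[(r>.025)&(r<.055)&(W[:,2]>.176)&(W[:,2]<.198)]
    z0=np.median(P[:,2]); P=P[abs(P[:,2]-z0)<.004]
    a=np.linalg.lstsq(np.c_[P[:,:2]-[.6,.016],np.ones(len(P))],P[:,2],rcond=None)[0]
    print(n,len(P),"z",z0,"slope",a[:2],"centre",circ(cv2.convexHull(P[:,:2].astype(np.float32))[:,0]))
E
```

```text
5.8833 [0.60013882 0.01569731 0.35974726] [-0.44890099  0.16007016 -3.27893719] 82.10268014052417 0.003092047862703716
wrist 14715 z 0.18124009956281273 slope [ 0.00230381 -0.00110247] centre [0.59944387 0.01533032 0.0466402 ]
scene 757 z 0.18068335373136613 slope [-0.00191883 -0.00539178] centre [0.60137965 0.01650078 0.0464596 ]
```

View pics/s2.png

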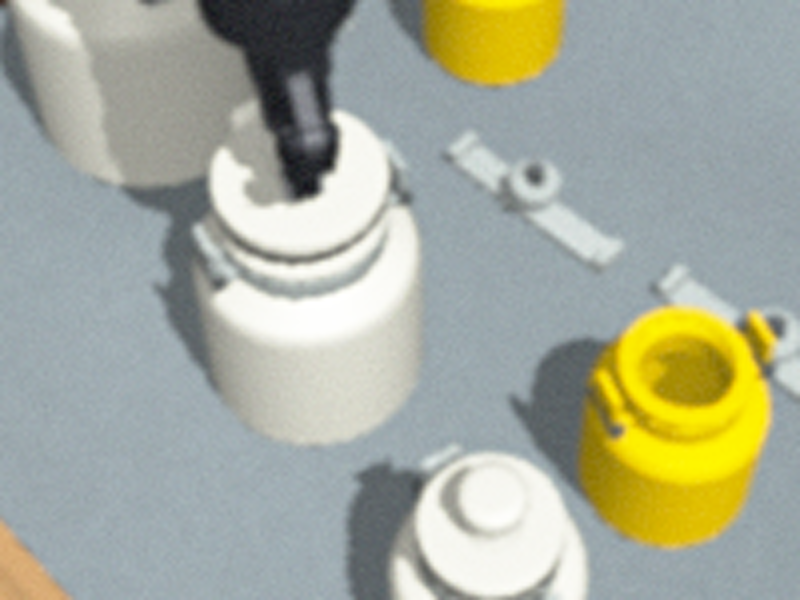

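The lid is about 11.5 mm up (disc at 0.1812 m, was 0.1696 m), level and centred. The view shows a clear gap below it at around (300,250). I'll raise it another 4 mm.

>>> {"name": "apply_moves", "arguments": {"plan": [[0.02, 0, 0, -0.001, 0], [0.02, 0, 0, -0.002, 0], [0.02, 0, 0, -0.003, 0], [0.02, 0, 0, -0.004, 0], [0.02, 0, 0, -0.004, 0], [0.02, 0, 0, -0.004, 0], [0.02, 0, 0, -0.004, 0], [0.02, 0, 0, -0.004, 0]]}}

```text
t: 6.65
tool_pos: [0.6001, 0.0157, 0.3636]
tool_rot: [-0.72, -3.058, 0.0]
contact_force: [0.4, 0.4, -3.6]
opening: 0.0307
grip_force: 82.1
```

```bash
python3 - <<'E'
from h import *
o=telemetry.get_obs(); T=np.eye(4);T[:3,:3]=R.from_rotvec(o["tool_rot"]).as_matrix();T[:3,3]=o["tool_pos"]
print(o["t"],o["tool_pos"],o["contact_force"],o["grip_force"],np.abs(o["dq"]).max())
p=eyes.get_image("wrist"); W=cloud(p,T@p["hand_eye"]).reshape(-1,3)
r=np.hypot(W[:,0]-.6,W[:,1]-.016); P=W[(r>.025)&(r<.055)&(W[:,2]>.176)&(W[:,2]<.198)]
print(np.median(P[:,2])-.1696,P[:,:2].max(0)/2+P[:,:2].min(0)/2)
E
```

```text
6.65 [0.6001088  0.01570777 0.36360432] [ 0.3908227   0.42436785 -3.57556326] 82.09857503708918 0.0034704500586608764
0.015491334145756902 [0.59919969 0.01535064]
```

```bash
python3 -c "
from station import ctrl
print(ctrl.finish_job())"
```

```text
the job is handed in; nothing more can be done
None
```

The middle jar's seal let go, and I handed the job in with its lid held level and centred, about 15.5 mm above the rim; the judge's result was not shown.

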